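Tuck the edge trim under the lapped tiles

TASK

Two loose glazed tiles on the mosaic board overhang their setting bed. Take the longer of the two aluminium edge trims, slide its thin flat leg at least 15 mm under the overhanging edge of both tiles, with its ends level with the outer sides of the pair, and press it down flat on the board without lifting or shoving the tiles. Finish while still holding it firmly pressed down with the gripper: do not let go; leave everything else where it is.

Things in the scene. Friction and masses are not known exactly. Their poses are not given: they have to be found in the camera images.
- board: Fixed plywood board lying on the work surface, 220 (x) x 260 (y) x 12 mm thick. Origin: centre of its underside; z up. Its +x side carries a fixed 7 mm high setting bed, from x = +30 to +104 mm and y = -103 to +103 mm. The half at negative x is bare and is where the trim comes in, moving along the board's +x.
- tile_left: Loose glazed tile 100 x 100 x 10 mm, 0.24 kg, lying on the setting bed on the board's +y side; origin at the centre of its underside (19 mm above the work surface), axes nearly along the board's. Its free edge is at its own x = -50 mm, about at the board's x = 0 to 3 mm, and overhangs the bed by about 28 mm, leaving a gap 7 mm high over the board.
- tile_right: The same kind of tile beside it on the board's -y side, 3 mm away; a small square offcut rests on top of it.
- trim: The longer loose aluminium trim, about 0.14 kg, lying beside the board: a flat leg 70 (x) x 200 (y) x 3 mm with dark slots; along its back edge an upright rib 10 mm thick, 24 mm high above the leg (x = -35 to -25 mm, 27 mm over all). Origin: centre of the leg's underside; +x points from the rib to the thin front edge at x = +35 mm. Grip it by the rib.
- trim_grip (a point): Top of the long trim's rib at mid length: x = -30, y = 0, z = 27 mm in the trim's frame.
- trim_edge_left (a point): Underside of the thin front edge of the long trim at its +y end: x = 35, y = 100, z = 0 mm in the trim's frame.
- trim_edge_right (a point): The same at its -y end: x = 35, y = -100, z = 0 mm.
- short_trim: A trim of the same section, only 120 mm long: not wanted, on the other side of the board. Origin and axes as for the long trim.
- hammer: Loose hammer, 260 mm long, lying beyond the board; leave it.
- mug: Loose blue mug, 90 mm high; leave it.
- bottle: Loose bottle, 190 mm high; leave it.
- tile_pile: Loose pile of five tiles, 50 mm high; leave it.
- offcut_a: Octagonal tile offcut, 38 mm across, 10 mm thick, on the work surface between robot and board; leave it.
- offcut_b: Oblong tile offcut 40 x 30 x 10 mm, also between robot and board; leave it.
- offcut_c: Square tile offcut 36 x 36 x 10 mm lying on the right tile; leave it.

How it is judged:
By the outcome, as a careful person would: the job done as asked, in the order asked, and still so for the second after the job is handed in, while the arm keeps its last pose, push and grip.
It also fails if it takes over 45 s, if anything falls off the work surface, if the arm or the gripper's body presses on something with over 40 N, if the wrist force passes 120 N, or if a joint passes its speed limit or range.

ROBOT

A 6-joint arm with a two-finger parallel gripper is mounted at the origin on the work surface. World frame = base frame: x ahead of the robot, y to its left, z up, the work surface at z = 0. Lengths are in mm, angles in degrees, forces in N, time in s.
With the tool pointing down it reaches from about 350 to 1000 mm from the base axis. Payload 7.1 kg.
Tool frame: the origin (TCP) lies where the fingers leave the gripper's body, on its centre line; the fingertips stand 73 mm ahead of it and the grasp point (between the pads) lies 54 mm ahead of it; z points along the fingers, y is the line along which they close (so a half turn about z gives the same grasp; the last joint's range is limited). The gripper opens to 85 mm and grips with 20 to 120 N. Pads are 22 mm wide; open, the fingers measure 114 mm over their backs; the gripper's body (76 mm by 85 mm) begins 54 mm behind the grasp point. The pads swing forward as they close: fully open they stand 13 mm farther back than shut.
Start: joints at [-70.932, 24.242, 93.386, -0, 62.372, -1.089], TCP at [215.384, -586.698, 303.919] pointing down, gripper open.
Joint ranges: [-172.04, 172.04], [-51.8, 120.97], [4.93, 147.93], [-75.15, 255.16], [6.16, 154.13], [-145.62, 145.62]. Speed limits (degrees/s): [136.94, 136.94, 172.46, 180, 180, 180].

INTERFACE

Orientations are given as [roll, pitch, yaw] about the fixed x, y, z axes, in that order (R = Rz(yaw) Ry(pitch) Rx(roll)).
In Python, from rig import readout, viewer, ctrl gives the robot as it stands. The module is installed in compiled form; this text tells all that it offers.
- The arm moves only by the tool play_rows, never from a script. Its argument "plan" is a list that holds one entry, the list of rows, each a list of 4 numbers: the shift along the tool's x, y, z in m, then the turn about the tool's z in rad. In form: [[[tx, ty, tz, yaw], ...]]. A call has 1 to 20 rows; each row is the pose to reach, as a shift and turn from the pose commanded when the call began, along the tool's axes at that moment; what a row does not reach only later rows make up. A row lasts 1/12 s, in which the tool goes at most 41.7 mm and 7.16 degrees, less where a joint would pass 70% of its speed; a pose out of reach is approached as far as the arm can. A call with a gripper value outside its range is refused whole. "fingers" is the opening, from -1 (shut) to 1 (fully open), set as the call begins (left out, the last holds). The fingers move at their own pace and stop on an object; "newtons" is the grip in N (left out, the last holds). Time passes only in rows, so rows that repeat a pose let the fingers close. It gives the time, the measured TCP pose, the force, the opening and the grip force at its end, in the units of the state.
- readout.sense(): the state, without advancing time (a new reading comes with each control period).
- viewer.grab_frame(name): name is "side" or "top"; returns a dict with "pixels" (480x640x3 uint8, blue, green, red), "mtx" (3x3 intrinsics, pixels), "extrinsics" (4x4, takes a point from camera to world coordinates). Camera axes: x right, y up, looking along -z (the intrinsics and any distortion apply to the point x, -y, -z); pixel columns grow to the right and rows downward; lengths in mm; the calibration is good to about 2 mm. A picture is of the moment at which its call begins. There is no depth.
- ctrl.close_job(): hands the job in; it is judged then, once.
The state is a dict: "time_s": time; "joint_positions": joint angles; "qd": joint speeds; "tau": joint torques, N m; "ee_pos": TCP position; "eef_rot": TCP orientation; "contact_force": force on the tool from outside, world axes, zero at the start; "ft_torque": the same for the moment, N m; "finger_gap": opening from 0.0 (shut) to 1.0 (fully open); "grasp_force": force on a finger pad.
Only numpy, scipy, OpenCV 4.12 (cv2) and the standard library are available. Lean on these libraries where they do the work, as an engineer would, in place of code of your own. Each camera call takes 0.05 s, during which the arm holds its last target. There are 200 camera calls.

## Working session

There is one attempt and no reset: what is moved stays moved. The work goes in short steps, Python scripts to look and compute and a tool call to move; the robot and the scene stay as the last step left them, time stands still between calls to the robot, and variables do not carry over. Pictures are saved under pics/ and viewed, at most 10 in all, crops included, and the job is handed in when it is done.

Besides the shell and the picture viewer there is one more tool, called after "Emit:" as name(argument=value, ...) on one line, values as JSON. play_rows: Moves the arm, as the interface text tells. Its arguments: {"type":"object","properties":{"plan":{"type":"array"},"fingers":{"type":"number"},"newtons":{"type":"number"}},"required":["plan"]}

```bash
mkdir -p pics; cat > h.py <<'E'
import numpy as np, cv2
from rig import readout, viewer, ctrl
def grab(n,f):
    d=viewer.grab_frame(n); cv2.imwrite('pics/'+f+'.png',d['pixels']); np.savez('pics/'+f+'.npz',mtx=d['mtx'],ext=d['extrinsics']); return d
def ray(f,uv,z):
    c=np.load('pics/'+f+'.npz'); K,E=c['mtx'],np.array(c['ext'])
    u=np.atleast_2d(np.array(uv,float)); p=np.c_[u,np.ones(len(u))]@np.linalg.inv(K).T
    d=(p*[1,-1,-1])@E[:3,:3].T; o=E[:3,3]
    return o+d*((z-o[2])/d[:,2])[:,None]
def proj(f,P):
    c=np.load('pics/'+f+'.npz'); K,E=c['mtx'],np.array(c['ext'])
    q=((np.atleast_2d(P)-E[:3,3])@E[:3,:3])*[1,-1,-1]; q=q@K.T; return q[:,:2]/q[:,2:]
E
python3 - <<'E'
from h import *
for n in('top','side'):
    d=grab(n,n+'0'); print(n,[k for k in d],d['mtx'],np.round(d['extrinsics'],3).tolist())
print(readout.sense())
E
```

```text
top ['pixels', 'mtx', 'extrinsics'] [[485.64859624   0.         314.00231339]
 [  0.         485.64859624 236.50282495]
 [  0.           0.           1.        ]] [[0.003, 0.99, -0.143, 419.318], [-1.0, 0.004, 0.007, -59.122], [0.008, 0.143, 0.99, 1130.34], [0.0, 0.0, 0.0, 1.0]]
side ['pixels', 'mtx', 'extrinsics'] [[624.82909981   0.         312.93537246]
 [  0.         624.82909981 239.45327956]
 [  0.           0.           1.        ]] [[-0.84, 0.287, -0.46, -229.691], [-0.542, -0.474, 0.694, 1174.768], [-0.019, 0.833, 0.553, 1014.234], [0.0, 0.0, 0.0, 1.0]]
{'time_s': 0.1, 'joint_positions': array([-7.09324573e+01,  2.42783071e+01,  9.34288764e+01, -7.09670403e-04,
        6.23719597e+01, -1.08874135e+00]), 'qd': array([-0.02102998, -0.04097622, -0.08271572,  0.08959238,  0.10150277,
       -0.03351939]), 'tau': array([ 4.60097795e-05, -5.58423972e+01, -2.82444352e+01,  2.94949746e-05,
        2.98796404e-03,  3.65870790e-05]), 'ee_pos': array([ 215.25116972, -586.32986491,  303.22987686]), 'eef_rot': array([-1.79920859e+02, -8.75615377e-04,  2.01566129e+01]), 'contact_force': array([0.86453577, 0.20895888, 0.02438846]), 'ft_torque': array([-0.02546543, -0.04435627,  0.02922251]), 'grasp_force': 0.0, 'finger_gap': 1.001931293063692}
```

View pics/top0.png

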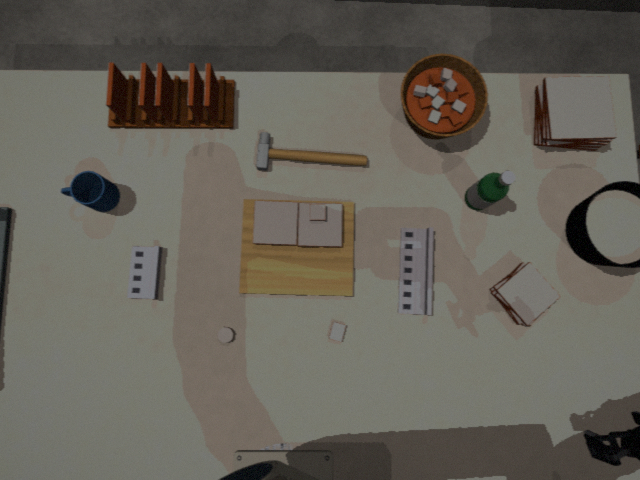

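View pics/side0.png

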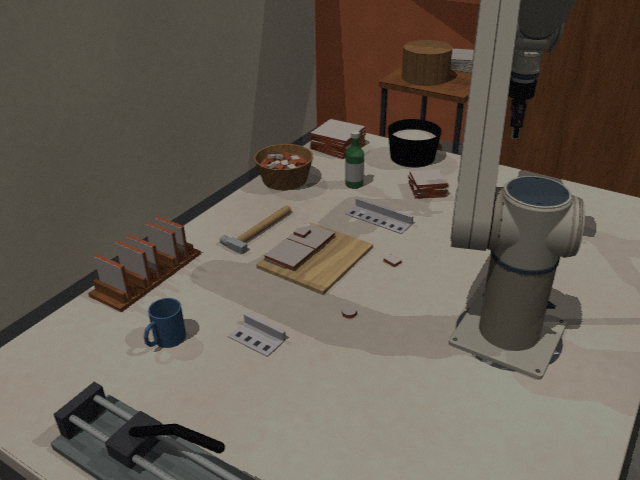

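The top view shows the board at about (243–355, 199–297), with the tiles on its far (+x) half. The long trim is at about (399–435, 228–315), rib to the right. The short trim is on the left at (145, 272). I'll take enlarged crops next.

```bash
python3 - <<'E'
import cv2,numpy as np
a=cv2.imread('pics/top0.png')
g=lambda c:np.clip(c.astype(float)*1.5,0,255).astype(np.uint8)
c=cv2.resize(a[190:330,230:450],None,fx=3.6,fy=3.6,interpolation=cv2.INTER_CUBIC)
for i in range(0,220,20):
  cv2.putText(c,str(230+i),(int(i*3.6),10),0,.35,(0,0,255)); cv2.line(c,(int(i*3.6),12),(int(i*3.6),18),(0,0,255))
for i in range(0,140,20):
  cv2.putText(c,str(190+i),(0,int(i*3.6)+4),0,.35,(0,0,255))
cv2.imwrite('pics/c1.png',g(c))
E
```

```text
(no output)
```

View pics/c1.png

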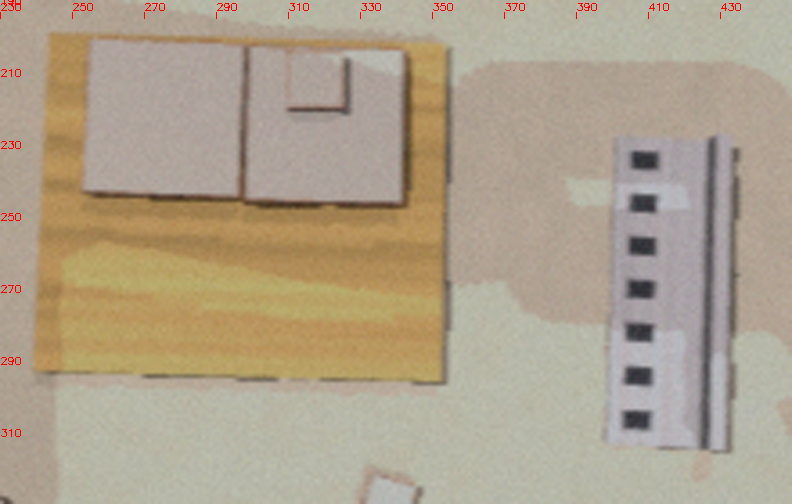

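```bash
cat >> h.py <<'E'
from scipy.optimize import least_squares
def fit(f,uv,M,x0):
    M=np.array(M,float); uv=np.array(uv,float)
    def W(p,M=M):
        a=np.radians(p[2]); R=np.array([[np.cos(a),-np.sin(a)],[np.sin(a),np.cos(a)]])
        return np.c_[M[:,:2]@R.T+p[:2],M[:,2]]
    r=least_squares(lambda p:(proj(f,W(p))-uv).ravel(),x0); return r.x,np.abs(r.fun).max(),np.round(r.fun.reshape(-1,2),2).tolist()
E
python3 - <<'E'
from h import *
cv=lambda l:np.array(l)/3.6+[230,190]
q=lambda a,b,z:[[a,b,z],[a,-b,z],[-a,-b,z],[-a,b,z]]
B=fit('top0',cv([(50,34),(449,46),(444,383),(35,371)]),q(110,130,12),[500,0,0]);print('board',B)
L=fit('top0',cv([(90,40),(243,46),(240,197),(84,190)]),q(50,50,29),[500,0,0]);print('L',L)
R=fit('top0',cv([(250,46),(406,51),(403,205),(246,199)]),q(50,50,29),[500,0,0]);print('R',R)
T=fit('top0',cv([(616,137),(606,442),(733,138),(728,452),(718,136),(712,450)]),[[35,100,3],[35,-100,3],[-35,100,27],[-35,-100,27],[-25,100,27],[-25,-100,27]],[400,-300,90]);print('T',T)
E
```

```text
board (array([556.04105912, -30.27335288,  -1.37655683]), np.float64(0.3925450512718385), [[0.27, -0.19], [-0.02, -0.39], [-0.08, 0.17], [-0.16, 0.38]])
L (array([610.60946714,  21.06934582,  -1.51460713]), np.float64(0.8178729088296279), [[-0.08, -0.36], [0.62, -0.7], [-0.05, 0.2], [-0.48, 0.82]])
R (array([606.52152025, -82.42200618,  -1.50112651]), np.float64(0.2844035621377543), [[0.19, -0.07], [0.03, -0.15], [-0.04, -0.07], [-0.17, 0.28]])
T (array([ 502.05038281, -320.834897  ,  -92.39965155]), np.float64(39.17392281468358), [[37.12, 1.49], [39.17, 2.7], [-22.98, -1.82], [-23.05, -1.31], [-14.48, -1.06], [-14.16, -0.55]])
```

```bash
python3 - <<'E'
from h import *
cv=lambda l:np.array(l)/3.6+[230,190]
print(fit('top0',cv([(616,137),(606,442),(733,138),(728,452),(718,136),(712,450)]),[[35,-100,3],[35,100,3],[-35,-100,27],[-35,100,27],[-25,-100,27],[-25,100,27]],[400,-300,90]))
E
```

```text
(array([ 502.66591155, -302.9737782 ,   86.98906176]), np.float64(0.8284481608002352), [[0.31, -0.29], [0.49, 0.83], [0.05, -0.54], [-0.36, -0.05], [-0.11, -0.23], [-0.36, 0.25]])
```

Emit:
play_rows(plan=[[[0.018, -0.007, 0.005, -0.125], [0.036, -0.014, 0.01, -0.25], [0.054, -0.021, 0.015, -0.375], [0.072, -0.028, 0.02, -0.5], [0.09, -0.035, 0.025, -0.625], [0.108, -0.042, 0.03, -0.75], [0.126, -0.049, 0.035, -0.875], [0.144, -0.056, 0.04, -1.0], [0.162, -0.063, 0.045, -1.125], [0.18, -0.07, 0.05, -1.25], [0.198, -0.077, 0.055, -1.375], [0.216, -0.084, 0.06, -1.5], [0.234, -0.091, 0.065, -1.625], [0.252, -0.098, 0.07, -1.75], [0.27, -0.105, 0.075, -1.875], [0.288, -0.112, 0.08, -2.0], [0.306, -0.119, 0.085, -2.125], [0.324, -0.126, 0.09, -2.25], [0.342, -0.133, 0.095, -2.375], [0.3556, -0.139, 0.104, -2.5]]], fingers=0, newtons=80)

```text
time_s: 1.77
ee_pos: [502.5, -332.9, 199.9]
eef_rot: [-180.0, 0.0, 163.8]
contact_force: [0.3, -0.2, 0.4]
finger_gap: 0.494
grasp_force: 0.0
```

Emit:
play_rows(plan=[[[0, 0, 0.01, -0.12], [0, 0, 0.025, -0.237], [0, 0, 0.04, -0.237], [0, 0, 0.055, -0.237], [0, 0, 0.07, -0.237], [0, 0, 0.085, -0.237], [0, 0, 0.097, -0.237], [0, 0, 0.107, -0.237], [0, 0, 0.114, -0.237], [0, 0, 0.119, -0.237], [0, 0, 0.12, -0.237]]])

```text
time_s: 2.68
ee_pos: [501.1, -333.5, 79.2]
eef_rot: [180.0, -0.0, 177.0]
contact_force: [-1.8, 0.2, -0.5]
finger_gap: 0.499
grasp_force: 0.0
```

```bash
python3 - <<'E'
from h import *
a=grab('top','top1')['pixels'];b=grab('side','side1')['pixels']
g=lambda c,w:cv2.convertScaleAbs(cv2.resize(c,w,interpolation=cv2.INTER_CUBIC),alpha=1.5)
cv2.imwrite('pics/c2.png',np.hstack([g(a[200:340,350:490],(400,400)),g(b[170:270,320:420],(400,400))]))
E
```

```text
(no output)
```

View pics/c2.png

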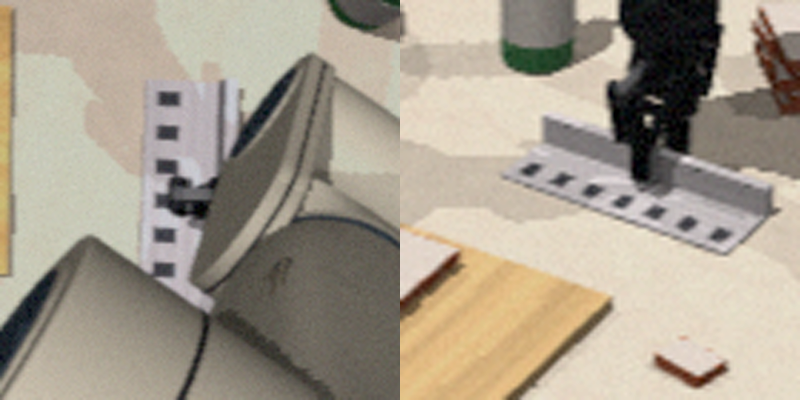

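The left crop shows the arm over the rib, with a finger on the leg near slot 4 of 7. The right crop shows the fingers straddling the rib at mid length, so I'll close the gripper.

Emit:
play_rows(plan=[[[0, 0, 0, 0], [0, 0, 0, 0], [0, 0, 0, 0], [0, 0, 0, 0], [0, 0, 0, 0], [0, 0, 0, 0], [0, 0, 0, 0], [0, 0, 0, 0], [0, 0, 0, 0], [0, 0, 0, 0]]], fingers=-1, newtons=100)

```text
time_s: 3.62
ee_pos: [501.6, -333.9, 80.9]
eef_rot: [-180.0, 0.1, 177.0]
contact_force: [-0.9, 0.2, 5.9]
finger_gap: 0.086
grasp_force: 98.5
```

Emit:
play_rows(plan=[[[0, 0, -0.01, 0], [0, 0, -0.03, 0], [0, 0, -0.055, 0], [0.001, 0.01, -0.08, 0.04], [0.004, 0.028, -0.1, 0.13], [0.006, 0.048, -0.11, 0.23], [0.009, 0.07, -0.11, 0.34], [0.012, 0.092, -0.11, 0.45], [0.014, 0.114, -0.11, 0.56], [0.017, 0.136, -0.11, 0.67], [0.02, 0.158, -0.11, 0.78], [0.023, 0.18, -0.11, 0.9], [0.025, 0.202, -0.11, 1.02], [0.028, 0.224, -0.11, 1.13], [0.031, 0.244, -0.11, 1.24], [0.033, 0.262, -0.11, 1.34], [0.035, 0.278, -0.11, 1.42], [0.037, 0.291, -0.11, 1.49], [0.038, 0.3, -0.11, 1.53], [0.0383, 0.3044, -0.11, 1.544]]])

```text
time_s: 5.28
ee_pos: [478.9, -26.6, 190.5]
eef_rot: [180.0, -0.0, 88.5]
contact_force: [-0.1, 0.3, -1.6]
finger_gap: 0.089
grasp_force: 98.0
```

Emit:
play_rows(plan=[[[0, 0, 0, 0], [0, 0, 0, 0], [0, 0, 0, 0]]])

```text
time_s: 5.53
ee_pos: [479.3, -28.1, 190.1]
eef_rot: [180.0, 0.0, 88.5]
contact_force: [-0.7, -0.9, -1.4]
finger_gap: 0.085
grasp_force: 98.0
```

```bash
python3 - <<'E'
from h import *
a=grab('top','top2')['pixels'];b=grab('side','side2')['pixels']
g=lambda c,w:cv2.convertScaleAbs(cv2.resize(c,w,interpolation=cv2.INTER_CUBIC),alpha=1.5)
cv2.imwrite('pics/c3.png',np.hstack([g(a[190:310,220:370],(400,320)),g(b[160:320,230:430],(400,320))]))
E
```

```text
(no output)
```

View pics/c3.png

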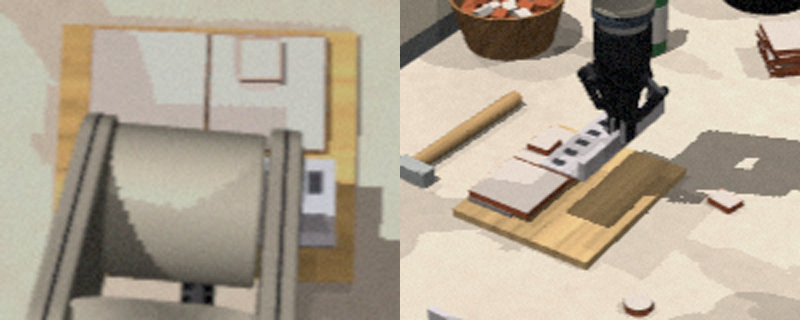

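The left crop shows the trim's right end with one slot at about (318, 200), parallel to the board. The right crop shows it hanging level over the bare half. I'll lower it just short of the tiles.

Emit:
play_rows(plan=[[[0, 0, 0.01, 0], [0, 0, 0.025, 0], [0, 0, 0.04, 0], [0, 0, 0.055, 0], [0, 0, 0.068, 0], [0, 0, 0.078, 0], [0, 0, 0.086, 0], [0, 0, 0.091, 0], [0, 0, 0.093, 0], [0, 0, 0.093, 0], [0, 0, 0.093, 0]]])

```text
time_s: 6.55
ee_pos: [479.4, -27.7, 97.2]
eef_rot: [180.0, 0.0, 88.5]
contact_force: [-0.1, 0.5, -1.1]
finger_gap: 0.096
grasp_force: 98.0
```

```bash
python3 - <<'E'
from h import *
a=grab('top','top3')['pixels'];b=grab('side','side3')['pixels']
print(readout.sense()['ee_pos'])
g=lambda c,w:cv2.convertScaleAbs(cv2.resize(c,w,interpolation=cv2.INTER_CUBIC),alpha=1.5)
c=g(b[215:305,245:385],(784,504))
for i in range(0,140,20): cv2.putText(c,str(245+i),(int(i*5.6),10),0,.4,(0,0,255))
for i in range(0,90,20): cv2.putText(c,str(215+i),(0,int(i*5.6)+4),0,.4,(0,0,255))
cv2.imwrite('pics/c4.png',c)
cv2.imwrite('pics/c5.png',g(a[190:310,230:370],(700,600)))
E
```

```text
[479.4960175  -27.69510384  97.45418232]
```

View pics/c4.png

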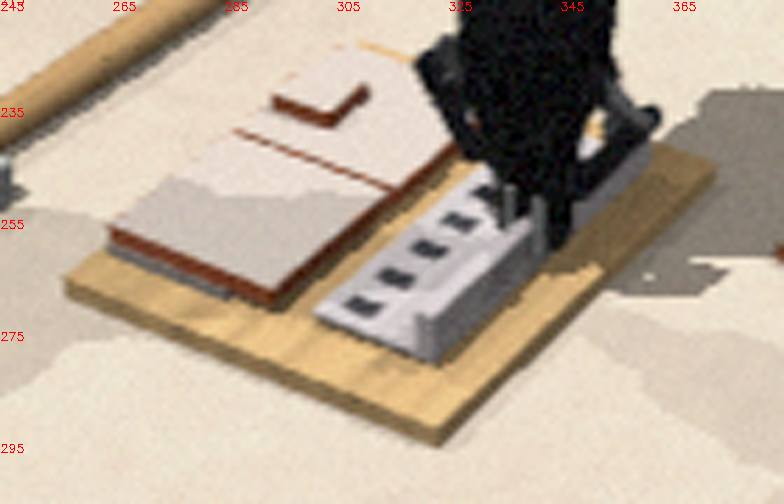

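View pics/c5.png

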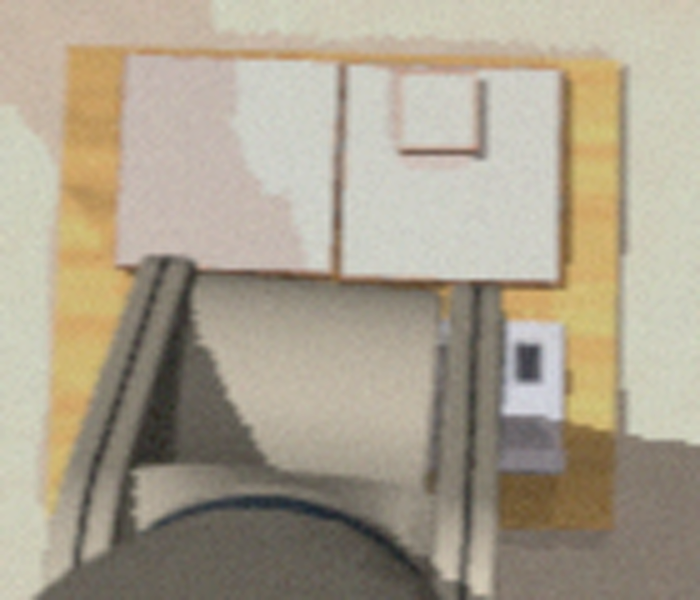

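```bash
python3 - <<'E'
from h import *
t=lambda x,y:(230+x/5,190+y/5); s=lambda x,y:(245+x/5.6,215+y/5.6)
zb=17
# trim corners
print('trim FR top',ray('top3',[t(565,322)],zb+3)[0].round(1))
print('trim rib back R',ray('top3',[t(563,472)],zb+27)[0].round(1))
print('tileR corner',ray('top3',[t(561,285)],29)[0].round(1))
for z in(zb,zb+3): print('trim FL side',z,ray('side3',[s(315,312)],z)[0].round(1))
print('trim rib back bottom L',ray('side3',[s(430,362)],zb)[0].round(1))
print('tileL near-left corner top', ray('side3',[s(275,293)],29)[0].round(1),'bottom',ray('side3',[s(272,308)],19)[0].round(1))
print('tileR/L gap top', ray('side3',[s(395,188)],29)[0].round(1))
print('board corner side',ray('side3',[s(437,432)],12)[0].round(1))
a=np.radians(-1.45);R=np.array([[np.cos(a),-np.sin(a)],[np.sin(a),np.cos(a)]])
for n,m,z in(('FL',(65,100),20),('FR',(65,-100),20),('backL',(-5,100),17),('ribtopBL',(-5,100),44),('ribtopIL',(5,100),44)):
    w=np.array([479.4,-27.7])+R@m; p=np.array([*w,z]); print(n,w.round(1),'top px',((proj('top3',p)[0]-[230,190])*5).round(),'side',((proj('side3',p)[0]-[245,215])*5.6).round())
for n,w,z in (('TL nearleft',np.array([610.6,21.07])+R@(-50,50),29),('TR nr',np.array([606.5,-82.4])+R@(-50,-50),29),('TLnlbot',np.array([610.6,21.07])+R@(-50,50),19),('board BL',np.array([556,-30.3])+R@(-110,130),12)):
    p=np.array([*w,z]); print(n,w.round(1),'top',((proj('top3',p)[0]-[230,190])*5).round(),'side',((proj('side3',p)[0]-[245,215])*5.6).round())
E
```

```text
trim FR top [ 538.9 -134.1   20. ]
trim rib back R [ 469.1 -131.2   44. ]
tileR corner [ 555.  -131.8   29. ]
trim FL side 17 [544.2  67.6  17. ]
trim FL side 20 [541.9  70.9  20. ]
trim rib back bottom L [476.2  72.3  17. ]
tileL near-left corner top [559.7  78.2  29. ] bottom [562.   77.9  19. ]
tileR/L gap top [558.4 -26.1  29. ]
board corner side [448.8 109.9  12. ]
FL [546.9  70.6] top px [120. 303.] side [307. 308.]
FR [ 541.8 -129.3] top px [555. 316.] side [530. 115.]
backL [476.9  72.4] top px [113. 456.] side [429. 362.]
ribtopBL [476.9  72.4] top px [106. 453.] side [428. 315.]
ribtopIL [486.9  72.1] top px [107. 430.] side [410. 308.]
TL nearleft [561.9  72.3] top [114. 268.] side [278. 285.]
TR nr [ 555.3 -131.1] top [560. 284.] side [509.  92.]
TLnlbot [561.9  72.3] top [117. 271.] side [279. 302.]
board BL [449.3 102.4] top [ 48. 517.] side [445. 423.]
```

The side crop shows the front-left trim corner at about (315, 312) and the near-left tile corner at (275, 293). The top crop shows the trim's right end at (565, 322) and the tile corner at (561, 285). The trim sits about 4 mm too far right, and about 16–19 mm remain before the tile edges. I'll shift it sideways and touch down before sliding.

Emit:
play_rows(plan=[[[0.001, 0, 0, 0], [0.003, 0, 0, 0], [0.0043, 0, 0.001, 0], [0.0043, 0, 0.002, 0], [0.0043, 0, 0.003, 0], [0.0043, 0, 0.0035, 0], [0.0043, 0, 0.004, 0], [0.0043, 0, 0.004, 0], [0.0043, 0, 0.004, 0]]])

```text
time_s: 7.4
ee_pos: [479.2, -23.4, 92.9]
eef_rot: [-180.0, -0.0, 88.5]
contact_force: [0.1, -0.1, -0.8]
finger_gap: 0.093
grasp_force: 98.0
```

Emit:
play_rows(plan=[[[0, 0, 0.0005, 0], [0, 0, 0.001, 0], [0, 0, 0.001, 0], [0, 0, 0.001, 0]]])

```text
time_s: 7.73
ee_pos: [479.2, -23.4, 92.8]
eef_rot: [180.0, 0.0, 88.5]
contact_force: [-3.3, -0.1, 13.7]
finger_gap: 0.085
grasp_force: 100.1
```

Contact with the board is at a commanded z of about 92.3. I'll raise it a little over 1 mm and slide in.

Emit:
play_rows(plan=[[[0, 0, -0.001, 0], [0, 0.001, -0.0016, 0], [0, 0.003, -0.0016, 0], [0, 0.006, -0.0016, 0], [0, 0.009, -0.0016, 0], [0, 0.012, -0.0016, 0], [0, 0.014, -0.0016, 0], [0, 0.014, -0.0016, 0]]])

```text
time_s: 8.4
ee_pos: [493.9, -23.8, 93.5]
eef_rot: [180.0, 0.0, 88.5]
contact_force: [-1.1, 0.5, -2.7]
finger_gap: 0.089
grasp_force: 98.0
```

```bash
python3 - <<'E'
from h import *
b=grab('side','side4')['pixels']
s=readout.sense();print(s['ee_pos'],s['contact_force'],s['ft_torque'])
c=cv2.convertScaleAbs(cv2.resize(b[215:305,245:385],(784,504),interpolation=cv2.INTER_CUBIC),alpha=1.5)
cv2.imwrite('pics/c6.png',c)
E
```

```text
[493.49483945 -23.74694071  93.41945161] [-0.33569621 -0.4838475  -1.23881888] [-0.00967517  0.03305766  0.01966145]
```

View pics/c6.png

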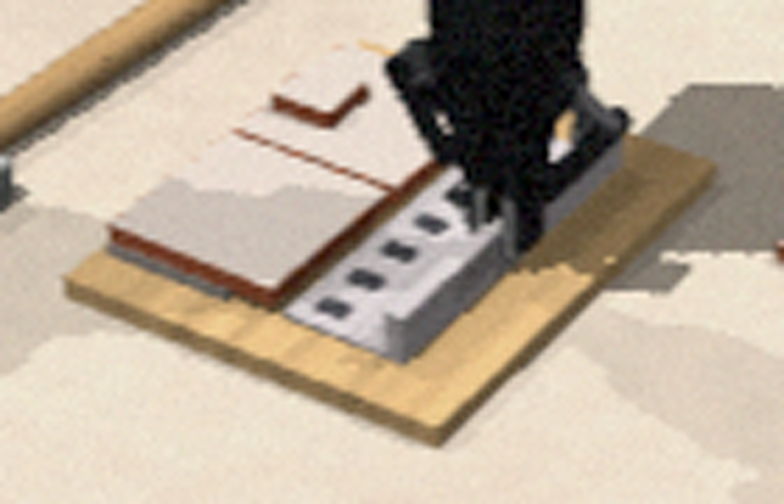

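The trim's front-left corner is at about (283, 313), just short of the tile's lower corner at (272, 307), and their end lines nearly coincide.

```bash
python3 - <<'E'
from h import *
s=lambda x,y:(245+x/5.6,215+y/5.6)
a=np.radians(1.45);R=np.array([[np.cos(a),-np.sin(a)],[np.sin(a),np.cos(a)]])
for n,p,z in(('trim FL',(283,313),16.5),('trim back bot L',(400,362),13),('tile bot',(272,307),19),('tile top',(274,292),29),('tile far bot',(110,243),19),('tile far top',(110,228),29)):
    w=ray('side4',[s(*p)],z)[0]; print(n,w.round(1),(R@w[:2]).round(1))
E
```

```text
trim FL [557.2  75.7  16.5] [555.1  89.8]
trim back bot L [491.1  75.3  13. ] [489.   87.7]
tile bot [562.5  77.2  19. ] [560.4  91.4]
tile top [560.5  77.8  29. ] [558.4  91.9]
tile far bot [660.7  74.9  19. ] [658.6  91.6]
tile far top [659.4  75.7  29. ] [657.2  92.3]
```

Emit:
play_rows(plan=[[[0.0005, 0.001, 0, 0], [0.0007, 0.003, 0, 0], [0.0007, 0.005, 0, 0], [0.0007, 0.0075, 0, 0], [0.0007, 0.01, 0, 0], [0.0007, 0.0125, 0, 0], [0.0007, 0.015, 0, 0], [0.0007, 0.0175, 0, 0], [0.0007, 0.02, 0, 0], [0.0007, 0.0225, 0, 0], [0.0007, 0.0245, 0, 0], [0.0007, 0.025, 0, 0], [0.0007, 0.025, 0, 0]]])

```text
time_s: 9.53
ee_pos: [518.4, -23.7, 93.5]
eef_rot: [180.0, -0.0, 88.5]
contact_force: [-0.4, 0.2, -1.7]
finger_gap: 0.087
grasp_force: 98.0
```

```bash
python3 - <<'E'
from h import *
a=grab('top','top5')['pixels'];b=grab('side','side5')['pixels']
s=readout.sense();print(s['ee_pos'],s['contact_force'],s['ft_torque'])
g=lambda c,w:cv2.convertScaleAbs(cv2.resize(c,w,interpolation=cv2.INTER_CUBIC),alpha=1.5)
# left: side crop x5 of 245..345,220..300 ; right: top crop x5 of 310..370,190..270
l=g(b[215:295,255:345],(450,400)); r=g(a[210:290,305:375],(350,400))
cv2.imwrite('pics/c7.png',np.hstack([l,r]))
E
```

```text
[518.09223022 -23.67229551  93.46816571] [ 0.37966029  0.01822744 -1.62785258] [0.01511404 0.00531206 0.01197847]
```

View pics/c7.png

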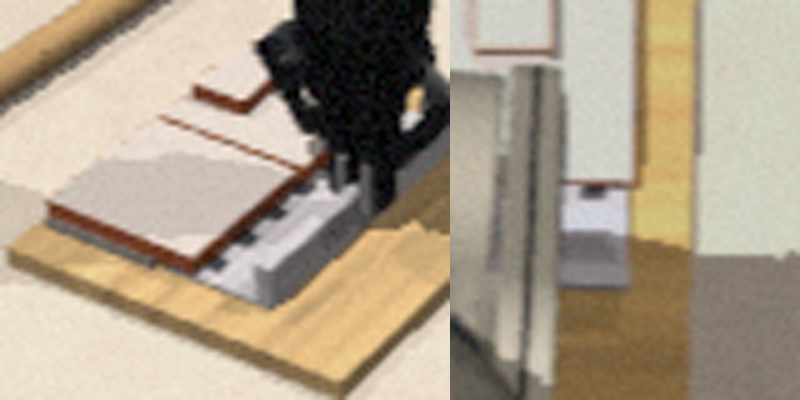

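```bash
python3 - <<'E'
from h import *
t=lambda x,y:(305+(x-450)/5,210+y/5); s=lambda x,y:(255+x/5,215+y/5)
a=np.radians(1.45);R=np.array([[np.cos(a),-np.sin(a)],[np.sin(a),np.cos(a)]])
for f,q in(('top5',(('leg R',t(631,200),16),('rib back R',t(628,288),40),('tileR c',t(635,184),29),('tileR up',t(638,20),29))),('side5',(('back bot L',s(272,307),13),('tile bot',s(193,272),19),('tile top',s(194,261),29),('tile far bot',s(48,222),19)))):
  for n,p,z in q:
    w=ray(f,[p],z)[0]; print(n,w.round(1),(R@w[:2]).round(1))
E
```

```text
leg R [ 549.6 -130.3   16. ] [ 552.7 -116.3]
rib back R [ 506.9 -127.2   40. ] [ 510.  -114.3]
tileR c [ 555.4 -131.3   29. ] [ 558.6 -117.2]
tileR up [ 631.7 -133.1   29. ] [ 634.8 -117.1]
back bot L [514.7  73.   13. ] [512.6  86. ]
tile bot [563.5  75.6  19. ] [561.4  89.8]
tile top [560.7  78.2  29. ] [558.5  92.3]
tile far bot [658.   78.8  19. ] [655.8  95.4]
```

Emit:
play_rows(plan=[[[0.0004, 0, 0, 0], [0.0008, 0, 0, 0], [0.0008, 0, 0.0006, 0], [0.0008, 0, 0.0012, 0], [0.0008, 0, 0.0016, 0], [0.0008, 0, 0.0018, 0], [0.0008, 0, 0.002, 0], [0.0008, 0, 0.002, 0], [0.0008, 0, 0.002, 0]]])

```text
time_s: 10.38
ee_pos: [518.3, -22.9, 92.8]
eef_rot: [180.0, -0.0, 88.5]
contact_force: [-4.2, 1.0, 16.9]
finger_gap: 0.092
grasp_force: 100.6
```

Emit:
play_rows(plan=[[[0, 0, 0.0003, 0], [0, 0, 0.0006, 0], [0, 0, 0.0006, 0], [0, 0, 0.0006, 0], [0, 0, 0.0006, 0], [0, 0, 0.0006, 0]]])

```text
time_s: 10.88
ee_pos: [518.2, -22.8, 92.8]
eef_rot: [180.0, -0.0, 88.5]
contact_force: [-6.4, 0.8, 24.8]
finger_gap: 0.089
grasp_force: 101.8
```

```bash
python3 - <<'E'
from h import *
a=grab('top','top6')['pixels'];b=grab('side','side6')['pixels']
s=readout.sense();print(s['ee_pos'],s['contact_force'],s['ft_torque'],s['eef_rot'])
g=lambda c,w:cv2.convertScaleAbs(cv2.resize(c,w,interpolation=cv2.INTER_CUBIC),alpha=1.5)
l=g(b[215:295,255:345],(450,400)); r=g(a[190:280,290:360],(350,450))[:400]
cv2.imwrite('pics/c8.png',np.hstack([l,r]))
# tile motion check
for f,im,(y0,y1,x0,x1) in(('top0',a,(200,240,252,345)),('side4',b,(225,250,265,300))):
    o=cv2.imread(f'pics/{f}.png'); 
    print(f,cv2.phaseCorrelate(np.float32(cv2.Laplacian(o[y0:y1,x0:x1,1],cv2.CV_32F,ksize=3)),np.float32(cv2.Laplacian(im[y0:y1,x0:x1,1],cv2.CV_32F,ksize=3))))
E
```

```text
[518.25492743 -22.83939483  92.79098388] [-6.73130704  0.5741649  24.48806129] [ 0.18373849  1.1561809  -0.03365125] [ 1.79981635e+02 -2.91000293e-03  8.85084335e+01]
top0 ((-0.0587966671376563, -0.6468745882865328), 0.4003609769046307)
side4 ((-0.0298980728972289, 0.5127027811413125), 0.9779307313760122)
```

View pics/c8.png

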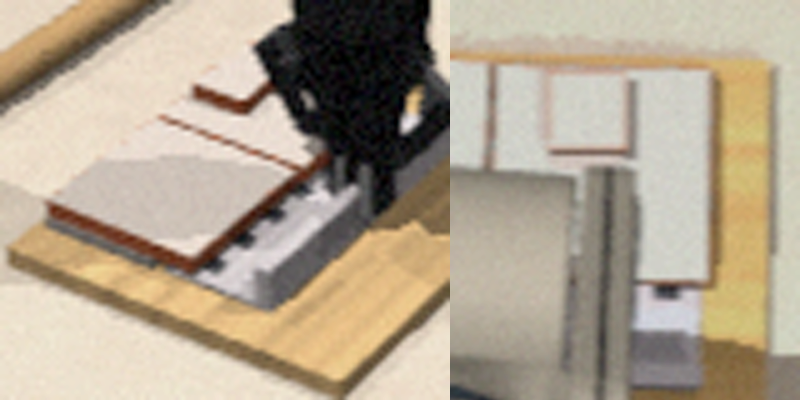

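The final view shows the leg under both tiles, the rib parallel to the edge and the offcut unmoved at about (590, 110) in the crop. The measured height, 11.9 mm above the table grasp, fits the 12 mm board, so the trim is seated flat under about 25 N.

```bash
python3 -c "
from rig import ctrl;print(ctrl.close_job())"
```

```text
the job is handed in; nothing more can be done
None
```

I handed the job in with the long trim about 21–22 mm under both tiles, its ends level with the pair to within a few mm, held pressed flat at about 25 N with a 100 N grip; the tiles showed no visible movement.

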